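Fit a guide roller on the bar stand

ROBOT

A 6-joint arm with a two-finger parallel gripper is mounted at the origin on the work surface. World frame = base frame: x ahead of the robot, y to its left, z up, the work surface at z = 0. Lengths are in m, angles in rad, forces in N, time in s.
With the tool pointing down it reaches from about 0.35 to 0.775 m from the base axis. Payload 7.3 kg.
Tool frame: the origin (TCP) lies on the centre line of the jaws, within the pads' length; the fingertips stand 17 mm ahead of it and the grasp point (between the pads) lies 2 mm behind it (robot.tip_extent is the distance from the TCP to the fingertips, in m); z points along the fingers, y is the line along which they close (so a half turn about z gives the same grasp; the last joint's range is limited). The gripper opens to 92 mm and grips with 3 to 60 N. Pads are 19 mm wide; open, the fingers measure 130 mm over their backs; the gripper's body (75 mm by 190 mm) begins 47 mm behind the grasp point.
Start: joints at [-1.439, 0.342, 1.524, -0, 1.275, -0.146], TCP at [0.144, -0.505, 0.244] pointing down, gripper open.
Joint ranges: [-2.53, 2.53], [-0.77, 2.02], [0.04, 2.7], [-1, 4.14], [0.28, 2.66], [-3.11, 3.11]. Speed limits (rad/s): [2.57, 2.57, 3.14, 3.14, 3.14, 3.14].

INTERFACE

Orientations are given as [roll, pitch, yaw] about the fixed x, y, z axes, in that order (R = Rz(yaw) Ry(pitch) Rx(roll)).
In Python, from cell import robot gives the robot as it stands.
- The arm moves only by the tool step_arm, never from a script. Its argument "motion" is a list of rows, each a list of 2 entries, a list of its own where there are three numbers: the shift along the tool's x, y, z in units of 60 mm (1.0 is 60 mm), then the turn about the tool's z in rad. In form: [[[x, y, z], spin], ...]. A call has 1 to 10 rows; each row is the pose to reach, as a shift and turn from the pose commanded when the call began, along the tool's axes at that moment; what a row does not reach only later rows make up. A row lasts 1/8 s, in which the tool goes at most 62.5 mm and 10.7 degrees, less where a joint would pass 70% of its speed; a pose out of reach is approached as far as the arm can. A call with a gripper value outside its range is refused whole. "hand" is the closure in counts, from 0 (fully open) to 255 (shut), set as the call begins (left out, the last holds). The fingers move at their own pace and stop on an object; "squeeze" is the grip in N (left out, the last holds). Time passes only in rows, so rows that repeat a pose let the fingers close. It gives the time, the measured TCP pose, the force, the opening and the grip force at its end, in the units of the state.
- robot.observe(): the state, without advancing time (a new reading comes with each control period).
- robot.read_camera(name): name is "side" or "top"; returns a dict with "pixels" (480x640x3 uint8, red, green, blue), "intrinsics" (3x3 intrinsics, pixels), "xyz" and "rotation" of the camera in the world. Camera axes: x right, y up, looking along -z (the intrinsics and any distortion apply to the point x, -y, -z); pixel columns grow to the right and rows downward; lengths in m; the calibration is good to about 2 mm. A picture is of the moment at which its call begins. There is no depth.
- robot.hand_in(): hands the job in; it is judged then, once.
The state is a dict: "time": time; "qpos": joint angles; "qvel": joint speeds; "joint_efforts": joint torques, N m; "tool_pos": TCP position; "tool_rot": TCP orientation; "contact_force": force on the tool from outside, world axes, zero at the start; "torque": the same for the moment, N m; "opening": finger opening in m; "grip_force": force on a finger pad.
Only numpy, scipy, OpenCV 4.12 (cv2) and the standard library are available. Lean on these libraries where they do the work, as an engineer would, in place of code of your own. Each camera call takes 0.05 s, during which the arm holds its last target. There are 200 camera calls.

TASK

Fit the grooved guide roller onto the empty spindle of the bar stand: first the roller, then the spacer ring, then press the end cap on until it snaps fast and holds the stack tight under the spring. Feel for the seat and press gently: do not ram the parts or the spindle. Leave the plain roller undisturbed in the rack.

Things in the scene. Friction and masses are not known exactly. Their poses are not given: they have to be found in the camera images.
- stand: Painted steel roller stand, fixed: foot 130 x 120 mm, upright plate 74 mm wide with a round head, top 162 mm high. Origin: on the table below the spindle's axis; z up. The level spindle sticks out of the front face towards the stand's -x. It is clamped at any depth: its tip is 108 to 153 mm off the front face (x = -128 to -173 mm, y = 0, z = 125 mm), not measured: feel for it.
- spindle_root (a point): Point on the spindle's axis in the stand's front face (x = -20, y = 0, z = 125 mm of the stand; same axes). Oiled steel spindle, from its tip inwards: nose cone 8 to 16 mm dia, 6 mm long; spigot 16 mm dia; at 26 to 30 mm a cone up to the 22 mm dia journal. On each side of the spigot, 6 to 16 mm from the tip, a sprung catch juts 3 mm: an easy ramp towards the tip, steep behind.
- roller_center (a point): Centre of the guide roller: bright steel, 56 mm dia, 34 mm wide, one V groove 14 mm wide round its middle between flanges 10 mm wide, through bore 24 mm dia (1 mm clearance all round on the journal), about 0.55 kg. Either side may lead. x is its axis, level, towards the stand. It lies on edge on the rack's bars, as do the three other parts.
- roller: The guide roller again, origin at its centre. Behind it comes the sprung thrust plate, 52 mm dia, its free face 79 mm inwards of the spindle's tip; it yields up to 9 mm, at 7 N first and 0.4 N more per mm. Once the cap is snapped on, the roller's centre is 67 mm inwards of the tip, 5 mm deeper than where it just touches the plate.
- spacer_center (a point): Centre of the spacer ring: steel, the thinnest of the four parts in the rack, 56 mm dia, 14 mm wide, through bore 24 mm dia, about 0.16 kg. Either side may lead. x is its axis, level, towards the stand.
- spacer: The spacer ring again, origin at its centre. Fingers wider than the ring may strike the roller first unless it is gripped off its middle, away from the stand; the cap also pushes it home. Once the cap is snapped on, its centre is 43 mm inwards of the spindle's tip.
- cap_center (a point): Centre of the end cap: aluminium, 44 mm long; two rims 56 mm dia and 7 mm wide, between them a neck 40 mm dia and 30 mm long to hold it by; about 0.15 kg. x is its axis, pointing to its open mouth, which faces the stand; the other end is shut. Inside, from the mouth: 25 mm dia for 12 mm, a lip 18 mm dia for 8 mm, a snap groove 24 mm dia for 12 mm, 18 mm dia for 6 mm, floor at 38 mm.
- cap: The end cap again, origin at its centre. Its lip slides over the two catches (a few N), then the cap must press the stack back against the sprung plate, in all 10 to 13 N, until the catches snap out behind the lip. Only 2 mm past the snap its floor strikes the spindle's tip hard: keep the push under 22 N. Snapped on, its centre is 14 mm inwards of the tip.
- rack: Fixed steel rack: two level round bars of 10 mm dia along its x, their axes 26 mm apart and 45 mm up, between end plates 56 mm high; 286 x 60 mm. Origin: centre of its underside. Four parts, all of 56 mm dia, stand on the bars in any order, about 66 mm apart, their axes along the rack's x and 75 mm up. Its x points roughly to the stand.
- plain_roller_center (a point): Centre of the plain roller, a bystander in the rack: steel, 56 mm dia, 28 mm wide, no groove. Leave it.
There are look-alikes about, which are no part of the job. Leave any pink or red look-alike of the roller alone.

How it is judged:
On the way, in this order (a step that is already met when the one before it is completed fails the run):
1. the grooved roller is threaded onto the spindle (x of roller_center in the frame of stand between -0.121 and -0.04 m and y of roller_center in the frame of stand between -0.004 and 0.004 m and z of roller_center in the frame of stand between 0.121 and 0.129 m and angle between the x axis of roller_center and the x axis of stand, either way round below 0.12 rad), for 0.2 s.
2. the spacer ring is threaded on after the roller (x of spacer_center in the frame of stand between -0.147 and -0.06 m and y of spacer_center in the frame of stand between -0.005 and 0.005 m and z of spacer_center in the frame of stand between 0.12 and 0.13 m and distance between spacer_center and roller_center below 0.036 m), for 0.2 s.
3. the end cap is pressed on and clamps the spacer (contact force between cap and spacer above 1 N and distance between cap_center and spacer_center below 0.0315 m and distance between spacer_center and roller_center below 0.0265 m), for 0.2 s.
At the end, for the whole second after the job is handed in: Roller, spacer and cap on the spindle in this order, let go, at rest, no gaps (centres: roller to spacer under 26.5 mm, spacer to cap under 31.5 mm); roller within 3 mm of the axis, cap in line within 0.15 rad and snapped on: the spring clamps the stack (over 1 N between its parts) (all of step 3 and contact force between spacer and roller above 1 N and distance between cap_center and roller_center above 0.048 m and x of roller_center in the frame of stand between -0.109 and -0.056 m and y of roller_center in the frame of stand between -0.003 and 0.003 m and z of roller_center in the frame of stand between 0.122 and 0.128 m and angle between the x axis of cap_center and the x axis of stand, either way round below 0.15 rad and linear speed of each of cap, spacer, roller below 0.01 m/s); the robot touches nothing.
It fails at once if the cap is rammed onto the spindle's tip (over 15 N on the tip, the spring's share not counted) (contact force between cap and spindle_tip above 15 N).
It fails at once if the roller or the spacer is rammed against the spindle, its plate or the stand (over 30 N) (contact force between any of spacer, roller and stand above 30 N).
It fails at once if the plain roller is disturbed (moved over 15 mm) (distance of plain_roller_center from where it was at the start of the episode above 0.015 m).
It also fails if it takes over 72 s, if anything falls off the work surface, if the arm or the gripper's body presses on something with over 40 N, if the wrist force passes 120 N, or if a joint passes its speed limit or range.

## Working session

There is one attempt and no reset: what is moved stays moved. The work goes in short steps, Python scripts to look and compute and a tool call to move; the robot and the scene stay as the last step left them, time stands still between calls to the robot, and variables do not carry over. Pictures are saved under pics/ and viewed, at most 10 in all, crops included, and the job is handed in when it is done.

Besides the shell and the picture viewer there is one more tool, called by a JSON object that holds its "method" and its "body". step_arm: Moves the arm, as the interface text tells. Its arguments: {"type":"object","properties":{"motion":{"type":"array"},"hand":{"type":"number"},"squeeze":{"type":"number"}},"required":["motion"]}

```bash
ls; mkdir -p pics
cat > h.py <<'E'
import numpy as np, cv2
from cell import robot
def cam(n):
    c=robot.read_camera(n); c={k:(np.array(v) if k!='pixels' else v) for k,v in c.items()}; return c
def ray(c,u,v):
    K=c['intrinsics']; d=np.array([(u-K[0,2])/K[0,0],-(v-K[1,2])/K[1,1],-1.0])
    return c['xyz'],c['rotation']@d
def onz(c,u,v,z):
    o,d=ray(c,u,v); return o+d*(z-o[2])/d[2]
def proj(c,p):
    q=c['rotation'].T@(np.array(p)-c['xyz']); K=c['intrinsics']
    return K[0,0]*q[0]/-q[2]+K[0,2], K[1,1]*-q[1]/-q[2]+K[1,2]
E
python3 - <<'E'
from h import *
for n in('top','side'):
    c=cam(n); cv2.imwrite(f'pics/{n}0.png',c['pixels'][:,:,::-1]); print(n,c['intrinsics'].tolist(),c['xyz'],c['rotation'].round(3).tolist(),[k for k in c])
s=robot.observe(); print(s)
E
```

```text
pics
top [[602.7680649160128, 0.0, 313.39774277065067], [0.0, 602.7680649160128, 243.25680569116588], [0.0, 0.0, 1.0]] [ 0.39095251 -0.06099513  1.33732274] [0.086, 0.0, -1.558] ['pixels', 'intrinsics', 'xyz', 'rotation']
side [[472.27450484954034, 0.0, 322.8228803769424], [0.0, 472.27450484954034, 242.5018647632506], [0.0, 0.0, 1.0]] [0.27189059 0.53861162 0.68989554] [0.836, 0.018, -2.794] ['pixels', 'intrinsics', 'xyz', 'rotation']
{'time': 0.1, 'qpos': array([-1.43901028e+00,  3.42649972e-01,  1.52494092e+00, -5.10028979e-05,
        1.27540000e+00, -1.46008720e-01]), 'qvel': array([ 0.001166  , -0.00120579, -0.00196373, -0.00071905,  0.00110388,
        0.00123179]), 'joint_efforts': array([ 1.91283238e-03, -4.32003129e+01, -2.44695336e+01,  7.19360914e-02,
        5.25762385e-02, -4.95240772e-05]), 'tool_pos': array([ 0.14392978, -0.50452017,  0.24310926]), 'tool_rot': array([-3.14020219e+00, -1.55177143e-04,  2.77809538e-01]), 'contact_force': array([-0.14924883,  0.84398323,  0.69170883]), 'torque': array([ 0.02922985, -0.06915007, -0.03575418]), 'grip_force': 0.0, 'opening': 0.09169010182550018}
```

View pics/top0.png

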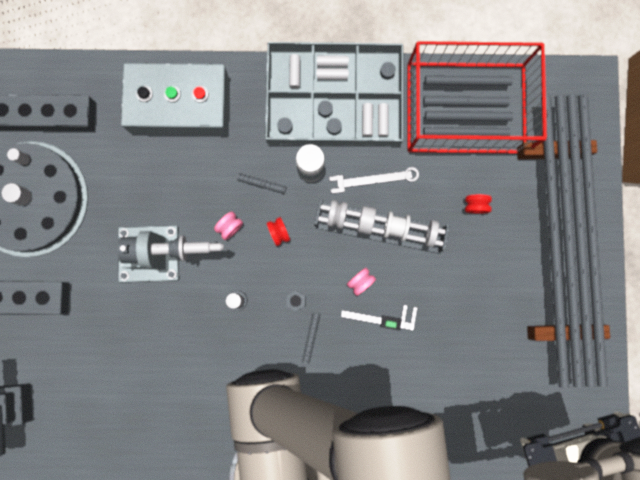

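View pics/side0.png

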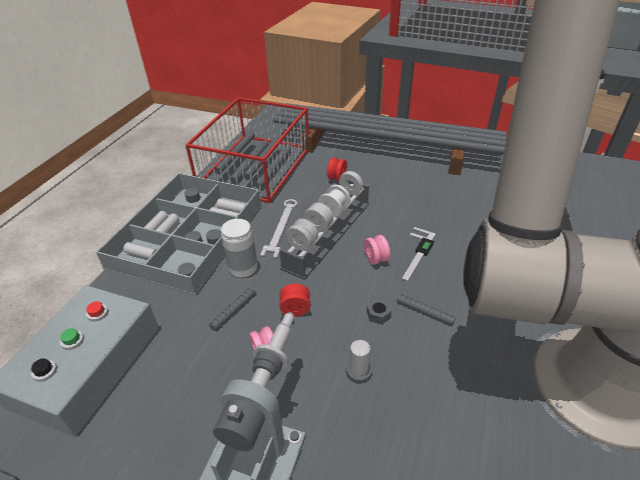

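Run:
```python
from h import *
c=cam('top'); d=cam('side')
print(c['rotation'],cv2.Rodrigues(c['rotation'])[0].T if c['rotation'].shape==(3,3) else '')
p=c['pixels'][:,:,::-1]; a=cv2.resize(p[190:265,305:460],None,fx=5,fy=5,interpolation=2)
b=cv2.resize(p[215:290,105:260],None,fx=5,fy=5,interpolation=2)[:225]
b=cv2.resize(p[222:267,105:260],None,fx=5,fy=5,interpolation=2)
cv2.imwrite('pics/crop1.png',np.vstack([a,b])[:600])
q=d['pixels'][:,:,::-1]; cv2.imwrite('pics/crop2.png',cv2.resize(q[160:280,270:380],None,fx=5,fy=5,interpolation=2))
```

```text
[ 8.60666837e-02  1.69844545e-04 -1.55755608e+00]
```

View pics/crop1.png

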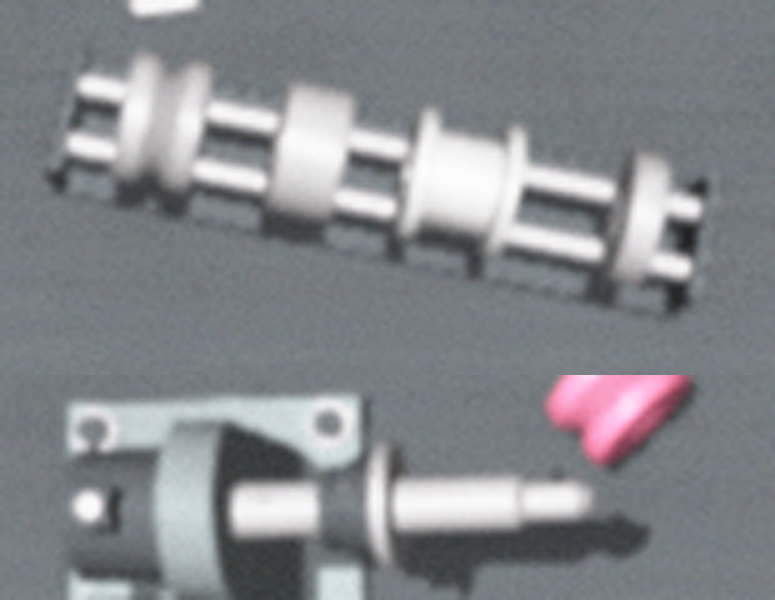

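View pics/crop2.png

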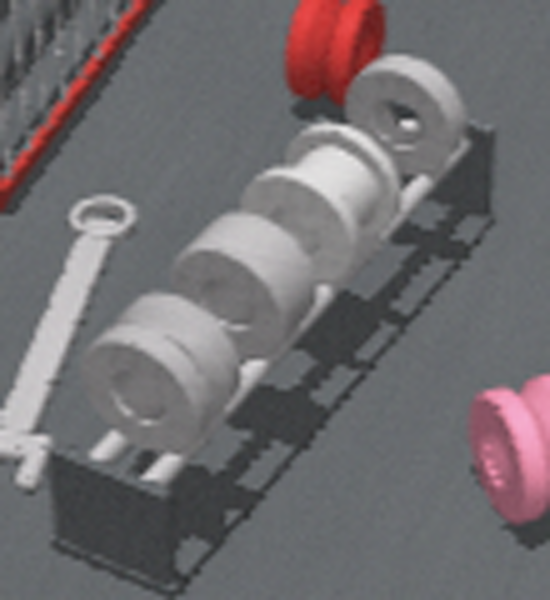

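```bash
sed -i "s/ return c$/ c['rotation']=R.from_euler('xyz',c['rotation']).as_matrix(); return c/; 1a from scipy.spatial.transform import Rotation as R" h.py
python3 - <<'E'
from h import *
c=cam('top'); g=c['pixels'].astype(float).mean(2)
L=[]
for u in range(186,224):
    r=g[228:265,u]; m=np.where(r>165)[0]
    if len(m)>2:
        m=m+228; L.append((u,m.min(),m.max(),round((r[m-228]*m).sum()/r[m-228].sum(),2)))
print(L[::4],L[-6:])
A=np.array([l for l in L if 2<l[2]-l[1]<14]); pts=np.array([onz(c,u,v,.125) for u,v in A[:,[0,3]]])
k=np.polyfit(pts[:,1],pts[:,0],1); print('axis x=%.4f*y+%.4f'%tuple(k),'resid',np.std(pts[:,0]-np.polyval(k,pts[:,1])),'ends',pts[0],pts[-1])
for n,(u,v) in dict(roller=(338,214.4),plain=(367.6,220.4),cap=(397.6,226.0),spacer=(433.2,233.3),plate=(180.8,247.5),tip=(223.4,246.5)).items():
    z=.125 if n in('plate','tip') else .075
    print(n,onz(c,u,v,z).round(4))
# side view check: project
d=cam('side')
for n,p in dict(roller=onz(c,338,214.4,.075),tip=onz(c,223.4,246.5,.125)).items(): print(n,np.round(proj(d,p),1))
E
```

```text
[(186, np.int64(243), np.int64(252), np.float64(247.44)), (190, np.int64(243), np.int64(251), np.float64(247.04)), (194, np.int64(243), np.int64(251), np.float64(247.0)), (198, np.int64(243), np.int64(251), np.float64(246.98)), (202, np.int64(242), np.int64(251), np.float64(246.58)), (206, np.int64(242), np.int64(251), np.float64(246.55)), (210, np.int64(244), np.int64(250), np.float64(246.92)), (214, np.int64(244), np.int64(250), np.float64(246.88)), (218, np.int64(228), np.int64(249), np.float64(242.64)), (222, np.int64(228), np.int64(248), np.float64(236.45))] [(218, np.int64(228), np.int64(249), np.float64(242.64)), (219, np.int64(228), np.int64(249), np.float64(242.65)), (220, np.int64(228), np.int64(249), np.float64(242.42)), (221, np.int64(228), np.int64(248), np.float64(239.98)), (222, np.int64(228), np.int64(248), np.float64(236.45)), (223, np.int64(228), np.int64(237), np.float64(232.45))]
axis x=-0.1623*y+0.5134 resid 0.00450754380091604 ends [0.48366963 0.19749817 0.125     ] [0.51505201 0.12364619 0.125     ]
roller [ 0.5617 -0.1105  0.075 ]
plain [ 0.5497 -0.173   0.075 ]
cap [ 0.5387 -0.2363  0.075 ]
spacer [ 0.5242 -0.3112  0.075 ]
plate [0.4834 0.208  0.125 ]
tip [0.4866 0.1221 0.125 ]
roller [302.6 233.4]
tip [290.4 313.3]
```

Run:
```python
from h import *
c=cam('top'); g=c['pixels'].astype(float).mean(2)
P=[]
for u in range(185,223):
    r=g[:,u]; 
    up=[v for v in range(238,248) if r[v-1]<150<=r[v]]; dn=[v for v in range(247,257) if r[v]>=150>r[v+1]]
    if up and dn:
        a=up[-1]-1+(150-r[up[-1]-1])/(r[up[-1]]-r[up[-1]-1]); b=dn[0]+(r[dn[0]]-150)/(r[dn[0]]-r[dn[0]+1]); P.append((u,a,b))
P=np.array(P); print(P[::5].round(1).tolist())
pts=np.array([onz(c,u,(a+b)/2,.125) for u,a,b in P])
k=np.polyfit(pts[:,1],pts[:,0],1); print('axis x=%.4f*y+%.4f'%tuple(k),'resid',np.std(pts[:,0]-np.polyval(k,pts[:,1])))
sy=np.arctan2(1,k[0]);print('stand yaw',sy)
o={}
for n,(u,v) in dict(roller=(338,214.4),plain=(368,220.4),cap=(398.7,226.0),spacer=(435.2,233.3)).items():
    o[n]=onz(c,u,v,.103);o[n][:2]+=(onz(c,u,v,.103)-onz(c,u,v,.103))[:2];print(n,o[n].round(4))
r=o['roller']-o['spacer'];ry=np.arctan2(r[1],r[0]); print('rack yaw',ry,np.linalg.norm(r))
s=robot.observe(); print(s['tool_pos'],s['tool_rot'])
M=R.from_euler('xyz',s['tool_rot']).as_matrix();print(M.round(3))
print('shift tool /60mm to roller, above',M.T@(np.array([*o['roller'][:2],.13])-s['tool_pos'])/.06)
```

```text
[[185.0, 242.4, 252.4], [190.0, 241.8, 252.3], [195.0, 241.8, 252.1], [200.0, 241.6, 251.9], [205.0, 241.3, 251.9], [210.0, 242.6, 250.4], [215.0, 242.8, 250.3], [220.0, 242.7, 249.7]]
axis x=-0.0422*y+0.4924 resid 0.00014266937257256975
stand yaw 1.6129796266170837
roller [ 0.5579 -0.1094  0.103 ]
plain [ 0.5462 -0.1713  0.103 ]
cap [ 0.5354 -0.2346  0.103 ]
spacer [ 0.5213 -0.3098  0.103 ]
rack yaw 1.3903597021157639 0.20372988135269815
[ 0.14398778 -0.50479799  0.24358768] [-3.14133428e+00 -4.43307906e-05  2.77790937e-01]
[[ 0.962  0.274 -0.   ]
 [ 0.274 -0.962  0.   ]
 [ 0.    -0.    -1.   ]]
shift tool /60mm to roller, above [ 8.44108091 -4.44583623  1.89465091]
```

{"method": "step_arm", "body": {"motion": [[[0.85,-0.44,0.09],-0.111],[[1.7,-0.88,0.18],-0.222],[[2.55,-1.32,0.27],-0.334],[[3.39,-1.77,0.36],-0.445],[[4.24,-2.21,0.45],-0.556],[[5.09,-2.65,0.53],-0.667],[[5.94,-3.09,0.62],-0.778],[[6.79,-3.53,0.71],-0.89],[[7.64,-3.97,0.8],-1.0],[[8.486,-4.414,0.89],-1.112]], "hand": 0, "squeeze": 25}}

```text
time: 1.6
tool_pos: [0.5623, -0.1091, 0.1902]
tool_rot: [3.141, 0.0, 1.394]
contact_force: [0.7, -0.6, 0.4]
opening: 0.0917
grip_force: 0.0
```

{"method": "step_arm", "body": {"motion": [[[0,0,0.7],0],[[0,0,1.3],0],[[0,0,1.7],0],[[0,0,1.95],0],[[0,0,1.95],0]]}}

```text
time: 2.22
tool_pos: [0.5606, -0.1105, 0.0726]
tool_rot: [-3.14, -0.0, 1.39]
contact_force: [-0.7, -0.7, -0.5]
opening: 0.0919
grip_force: 0.0
```

Run:
```python
from h import *
d=cam('side');c=cam('top')
a=cv2.resize(d['pixels'][150:300,240:400,::-1],None,fx=2.5,fy=2.5,interpolation=2);b=cv2.resize(c['pixels'][150:300,260:420,::-1],None,fx=2.5,fy=2.5,interpolation=2)
cv2.imwrite('pics/g1.png',np.hstack([a,b])); s=robot.observe();print(s['tool_pos'],s['contact_force'])
```

```text
[ 0.56158416 -0.11083757  0.07416238] [0.24038687 0.05886466 0.22402944]
```

View pics/g1.png

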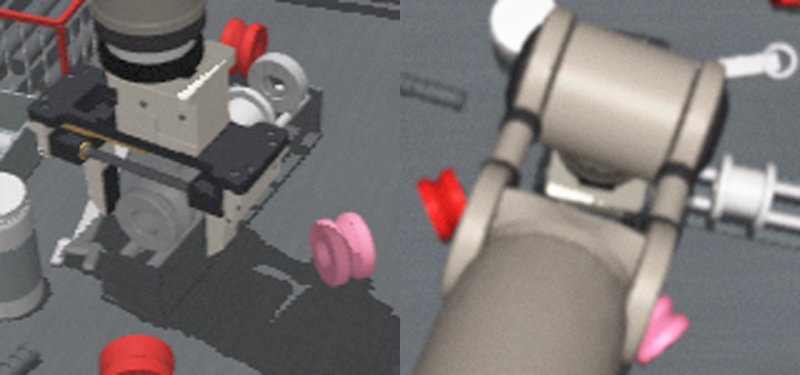

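The side view shows the fingers straddling the grooved roller (side px ≈ (302,234)); the top view is blocked by the arm. I'll close.

{"method": "step_arm", "body": {"motion": [[[0,0,0],0],[[0,0,0],0],[[0,0,0],0],[[0,0,0],0],[[0,0,0],0],[[0,0,0],0]], "hand": 255, "squeeze": 40}}

```text
time: 3.08
tool_pos: [0.5625, -0.111, 0.0741]
tool_rot: [3.138, 0.0, 1.39]
contact_force: [5.9, -1.2, 1.5]
opening: 0.0552
grip_force: 40.0
```

{"method": "step_arm", "body": {"motion": [[[0,0,-0.4],0],[[0,0,-0.9],0],[[0.4,-0.25,-0.9],0],[[1.1,-0.7,-0.9],-0.05],[[1.8,-1.1,-0.9],-0.12],[[2.4,-1.46,-0.88],-0.19],[[2.75,-1.67,-0.85],-0.223],[[2.86,-1.74,-0.833],-0.223],[[2.86,-1.74,-0.833],-0.223],[[2.86,-1.74,-0.833],-0.223]]}}

```text
time: 4.32
tool_pos: [0.4894, 0.0762, 0.1231]
tool_rot: [-3.141, 0.0, 1.612]
contact_force: [0.4, -0.1, -3.8]
opening: 0.0552
grip_force: 40.0
```

Run:
```python
from h import *
d=cam('side');c=cam('top')
a=cv2.resize(d['pixels'][200:440,180:380,::-1],None,fx=2,fy=2,interpolation=2);b=cv2.resize(c['pixels'][180:300,130:330,::-1],None,fx=2,fy=2,interpolation=2)
b=cv2.copyMakeBorder(b,0,240,0,0,0)
cv2.imwrite('pics/g2.png',np.hstack([a,b])); 
for i in range(4):
  s=robot.observe();print(s['tool_pos'].round(4),s['contact_force'].round(2)); 
  if i<3: cam('top')
```

```text
[0.4895 0.0762 0.1232] [-0.14 -0.15 -4.79]
[0.4895 0.0762 0.1232] [-0.64  1.45 -4.12]
[0.4894 0.0764 0.1232] [ 0.33  0.13 -4.65]
[0.4894 0.0765 0.1232] [-0.61  0.15 -5.28]
```

View pics/g2.png

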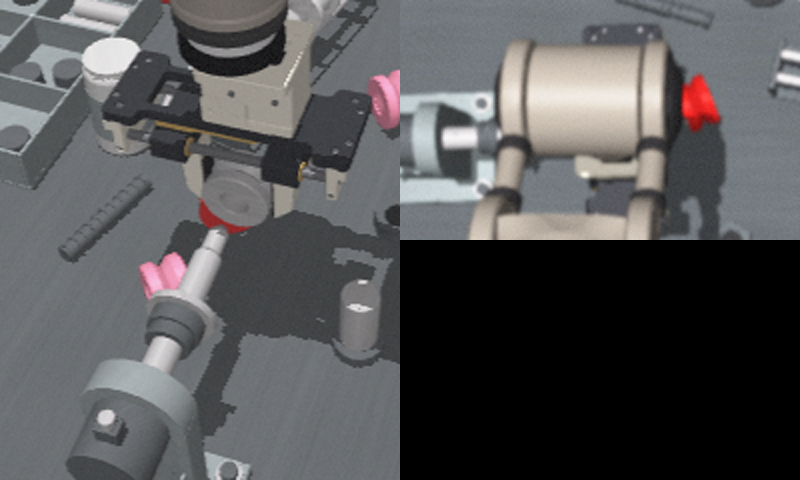

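Run:
```python
from h import *
d=cam('side')
for y in (.1221,.14,.16,.18): print(y,np.round(proj(d,[.4924-.0422*y,y,.125]),1))
f=np.array([.4888,.0935,.125]);print('face',np.round(proj(d,f),1),[np.round(proj(d,f+np.array(e)),1).tolist() for e in ([.028,0,0],[-.028,0,0],[0,0,.028],[0,0,-.028],[0,0,-.012])])
cv2.imwrite('pics/g3.png',cv2.resize(d['pixels'][270:350,250:340,::-1],None,fx=7,fy=7,interpolation=2))
```

```text
0.1221 [290.  313.2]
0.14 [285.9 322.1]
0.16 [281.  332.4]
0.18 [276.  343.2]
face [296.2 299.6] [[279.9, 295.2], [312.8, 304.0], [295.1, 287.5], [297.1, 311.0], [296.6, 304.5]]
```

View pics/g3.png

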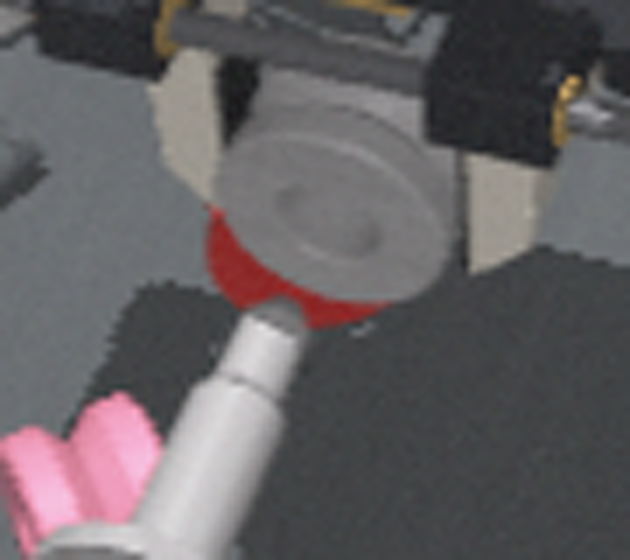

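{"method": "step_arm", "body": {"motion": [[[0.15,0,0],0],[[0.3,0,0],0],[[0.42,0,0],0],[[0.5,0,0],0],[[0.56,0,0],0],[[0.6,0,0],0],[[0.6,0,0],0]]}}

```text
time: 5.5
tool_pos: [0.4877, 0.113, 0.1233]
tool_rot: [-3.142, 0.0, 1.613]
contact_force: [-0.5, -0.0, -4.6]
opening: 0.055
grip_force: 40.0
```

{"method": "step_arm", "body": {"motion": [[[0.05,0,0],0],[[0.1,0,0],0],[[0.15,0,0],0],[[0.2,0,0],0],[[0.25,0,0],0],[[0.25,0,0],0]]}}

```text
time: 6.25
tool_pos: [0.487, 0.1282, 0.1233]
tool_rot: [3.142, 0.0, 1.613]
contact_force: [-0.0, -0.6, -3.8]
opening: 0.0547
grip_force: 40.0
```

{"method": "step_arm", "body": {"motion": [[[0.03,0,0],0],[[0.06,0,0],0],[[0.06,0,0],0]]}}

```text
time: 6.62
tool_pos: [0.4869, 0.1316, 0.1233]
tool_rot: [3.142, 0.0, 1.613]
contact_force: [0.0, -0.5, -4.8]
opening: 0.0548
grip_force: 40.0
```

{"method": "step_arm", "body": {"motion": [[[0.03,0,0],0],[[0.06,0,0],0],[[0.06,0,0],0]]}}

```text
time: 7.0
tool_pos: [0.4868, 0.1353, 0.1233]
tool_rot: [3.142, 0.0, 1.613]
contact_force: [-1.2, 0.5, -4.1]
opening: 0.0552
grip_force: 40.0
```

{"method": "step_arm", "body": {"motion": [[[0.03,0,0],0],[[0.06,0,0],0],[[0.06,0,0],0]]}}

```text
time: 7.38
tool_pos: [0.4866, 0.1389, 0.1233]
tool_rot: [3.142, 0.0, 1.613]
contact_force: [0.6, -0.9, -4.8]
opening: 0.0549
grip_force: 40.0
```

{"method": "step_arm", "body": {"motion": [[[0.08,0,0],0],[[0.16,0,0],0],[[0.24,0,0],0],[[0.32,0,0],0],[[0.4,0,0],0],[[0.48,0,0],0],[[0.56,0,0],0],[[0.6,0,0],0],[[0.6,0,0],0]]}}

```text
time: 8.5
tool_pos: [0.4851, 0.1749, 0.1233]
tool_rot: [3.142, 0.0, 1.613]
contact_force: [-0.6, 0.7, -3.4]
opening: 0.0551
grip_force: 40.0
```

{"method": "step_arm", "body": {"motion": [[[0.03,0,0],0],[[0.06,0,0],0],[[0.06,0,0],0]]}}

```text
time: 8.88
tool_pos: [0.485, 0.1784, 0.1233]
tool_rot: [-3.142, 0.0, 1.613]
contact_force: [-0.2, 0.1, -3.2]
opening: 0.0548
grip_force: 40.0
```

{"method": "step_arm", "body": {"motion": [[[0.03,0,0],0],[[0.06,0,0],0],[[0.06,0,0],0]]}}

```text
time: 9.25
tool_pos: [0.4848, 0.1812, 0.1232]
tool_rot: [-3.141, 0.002, 1.613]
contact_force: [-0.5, -4.4, -4.4]
opening: 0.055
grip_force: 40.0
```

{"method": "step_arm", "body": {"motion": [[[-0.01,0,0],0],[[-0.01,0,0],0],[[-0.01,0,0],0],[[-0.01,0,0],0],[[-0.01,0,0],0]], "hand": 0}}

```text
time: 9.88
tool_pos: [0.4849, 0.1814, 0.1233]
tool_rot: [3.141, 0.0, 1.613]
contact_force: [-0.4, 0.5, -0.4]
opening: 0.0914
grip_force: 0.0
```

{"method": "step_arm", "body": {"motion": [[[0,0,-0.5],0],[[0,0,-1.2],0],[[0,0,-1.8],0]]}}

```text
time: 10.25
tool_pos: [0.4849, 0.1814, 0.2327]
tool_rot: [3.141, -0.0, 1.613]
contact_force: [0.2, 1.0, -0.8]
opening: 0.092
grip_force: 0.0
```

Run:
```python
from h import *
c=cam('top'); g=cv2.GaussianBlur(c['pixels'],(3,3),0).astype(np.float32).mean(2)
print(robot.observe()['tool_pos'])
u=np.array([np.cos(1.39),np.sin(1.39),0])
for n,p in dict(cap=[.536,-.2346],spacer=[.5238,-.3098]).items():
    L=[]
    for s in np.arange(-32,33,2):
        q=[proj(c,np.array([*p,.103])+u*s/1000)]; L.append(int(cv2.remap(g,np.float32([[q[0][0]]]),np.float32([[q[0][1]]]),1)[0,0]))
    print(n,list(zip(range(-32,33,2),L)))
```

```text
[0.48682886 0.18189521 0.23748992]
cap [(-32, 99), (-30, 102), (-28, 102), (-26, 101), (-24, 115), (-22, 159), (-20, 211), (-18, 239), (-16, 246), (-14, 244), (-12, 245), (-10, 249), (-8, 251), (-6, 252), (-4, 252), (-2, 252), (0, 252), (2, 252), (4, 252), (6, 252), (8, 253), (10, 253), (12, 252), (14, 252), (16, 251), (18, 251), (20, 250), (22, 241), (24, 223), (26, 198), (28, 163), (30, 128), (32, 107)]
spacer [(-32, 120), (-30, 118), (-28, 118), (-26, 120), (-24, 122), (-22, 119), (-20, 116), (-18, 122), (-16, 134), (-14, 142), (-12, 145), (-10, 146), (-8, 153), (-6, 177), (-4, 211), (-2, 234), (0, 243), (2, 246), (4, 246), (6, 239), (8, 215), (10, 177), (12, 144), (14, 130), (16, 127), (18, 129), (20, 134), (22, 137), (24, 137), (26, 137), (28, 138), (30, 138), (32, 136)]
```

{"method": "step_arm", "body": {"motion": [[[-0.7,0.03,0],0.02],[[-1.6,0.06,0],0.05],[[-2.6,0.1,0],0.08],[[-3.6,0.13,0],0.11],[[-4.6,0.17,0],0.14],[[-5.6,0.21,0.1],0.17],[[-6.6,0.24,0.4],0.2],[[-7.6,0.28,0.8],0.223],[[-8.245,0.303,1.2],0.223],[[-8.245,0.303,1.35],0.223]]}}

```text
time: 11.55
tool_pos: [0.5227, -0.3146, 0.1478]
tool_rot: [-3.139, -0.001, 1.386]
contact_force: [0.4, 0.3, -0.9]
opening: 0.0916
grip_force: 0.0
```

{"method": "step_arm", "body": {"motion": [[[0,0,0],0],[[0,0,0],0]]}}

```text
time: 11.8
tool_pos: [0.5243, -0.3111, 0.1513]
tool_rot: [3.14, 0.0, 1.391]
contact_force: [-0.9, -0.1, 0.1]
opening: 0.0914
grip_force: 0.0
```

Run:
```python
from h import *
P=[]
for i in range(3):
    d=cam('side'); P.append(robot.observe()['tool_pos'])
c=cam('top');print(np.mean(P,0),robot.observe()['tool_rot'])
a=cv2.resize(d['pixels'][140:320,240:420,::-1],None,fx=2.2,fy=2.2,interpolation=2);b=cv2.resize(c['pixels'][170:350,130:310,::-1],None,fx=2.2,fy=2.2,interpolation=2)
cv2.imwrite('pics/s1.png',np.hstack([a,b]))
```

```text
[ 0.5243747  -0.31132441  0.15149166] [3.14019176e+00 8.00031149e-04 1.39101702e+00]
```

View pics/s1.png

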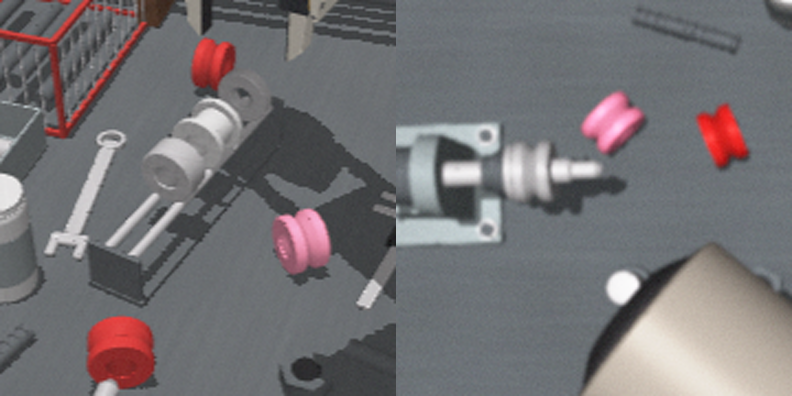

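{"method": "step_arm", "body": {"motion": [[[-0.015,0,0.5],0],[[-0.015,0,0.95],0],[[-0.015,0,1.2],0],[[-0.015,0,1.283],0],[[-0.015,0,1.283],0]]}}

```text
time: 12.62
tool_pos: [0.5239, -0.3132, 0.0738]
tool_rot: [3.141, 0.0, 1.39]
contact_force: [0.3, -0.1, 0.6]
opening: 0.0918
grip_force: 0.0
```

{"method": "step_arm", "body": {"motion": [[[0,0,0],0],[[0,0,0],0],[[0,0,0],0],[[0,0,0],0],[[0,0,0],0]], "hand": 255, "squeeze": 25}}

```text
time: 13.25
tool_pos: [0.5239, -0.3132, 0.0736]
tool_rot: [3.141, 0.0, 1.39]
contact_force: [0.9, -0.6, 0.6]
opening: 0.0546
grip_force: 25.0
```

{"method": "step_arm", "body": {"motion": [[[0,0,-0.6],0],[[0,0,-1.4],0],[[0.6,-0.2,-1.5],0],[[1.6,-0.45,-1.5],0],[[2.6,-0.7,-1.5],-0.05],[[3.6,-1.0,-1.5],-0.1],[[4.6,-1.27,-1.5],-0.16],[[5.5,-1.5,-1.3],-0.223],[[6.2,-1.7,-1.0],-0.223],[[6.423,-1.769,-0.833],-0.223]]}}

```text
time: 14.5
tool_pos: [0.4874, 0.0873, 0.1223]
tool_rot: [-3.14, -0.0, 1.616]
contact_force: [0.1, 0.7, -0.9]
opening: 0.0548
grip_force: 25.0
```

{"method": "step_arm", "body": {"motion": [[[0,0,0],0],[[0,0,0],0]]}}

```text
time: 14.75
tool_pos: [0.4892, 0.084, 0.1236]
tool_rot: [3.141, 0.001, 1.612]
contact_force: [0.4, -0.2, -1.7]
opening: 0.0552
grip_force: 25.0
```

Run:
```python
from h import *
P=[]
for i in range(3):
    d=cam('side'); s=robot.observe(); P.append(np.r_[s['tool_pos'],s['contact_force']])
print(np.mean(P,0).round(4),s['tool_rot'])
cv2.imwrite('pics/s2.png',cv2.resize(d['pixels'][255:365,240:340,::-1],None,fx=5,fy=5,interpolation=2))
```

```text
[ 0.4892  0.0839  0.1237  0.1722  0.3521 -0.8357] [3.14061148e+00 2.70206297e-04 1.61096526e+00]
```

View pics/s2.png

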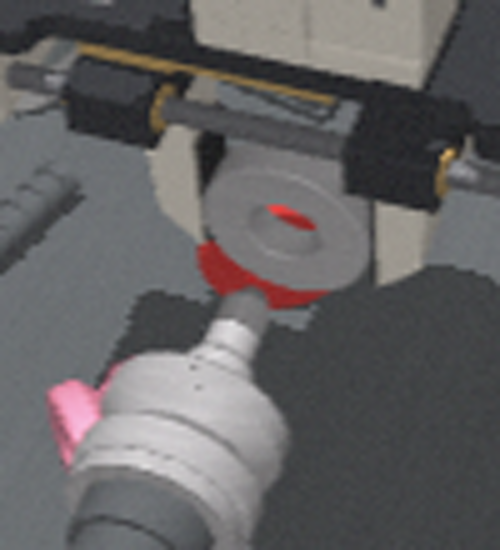

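{"method": "step_arm", "body": {"motion": [[[0.12,0,0],0],[[0.22,0,0],0],[[0.32,0,0],0],[[0.4,0,0],0],[[0.48,0,0],0],[[0.54,0,0],0],[[0.6,0,0],0],[[0.6,0,0],0]]}}

```text
time: 15.9
tool_pos: [0.487, 0.1213, 0.1233]
tool_rot: [3.142, 0.0, 1.613]
contact_force: [0.3, -0.0, -2.2]
opening: 0.0549
grip_force: 25.0
```

{"method": "step_arm", "body": {"motion": [[[0.04,0,0],0],[[0.08,0,0],0],[[0.12,0,0],0],[[0.16,0,0],0],[[0.16,0,0],0]]}}

```text
time: 16.52
tool_pos: [0.4867, 0.1309, 0.1233]
tool_rot: [3.141, 0.0, 1.613]
contact_force: [1.4, 0.1, -1.1]
opening: 0.0551
grip_force: 25.0
```

{"method": "step_arm", "body": {"motion": [[[0.03,0,0],0],[[0.06,0,0],0],[[0.06,0,0],0]]}}

```text
time: 16.9
tool_pos: [0.4865, 0.1344, 0.1232]
tool_rot: [3.142, 0.0, 1.613]
contact_force: [0.2, 0.4, -1.0]
opening: 0.055
grip_force: 25.0
```

{"method": "step_arm", "body": {"motion": [[[0.03,0,0],0],[[0.06,0,0],0],[[0.06,0,0],0]]}}

```text
time: 17.27
tool_pos: [0.4864, 0.138, 0.1233]
tool_rot: [3.142, 0.0, 1.613]
contact_force: [0.0, 0.6, -0.9]
opening: 0.0552
grip_force: 25.0
```

{"method": "step_arm", "body": {"motion": [[[0.03,0,0],0],[[0.06,0,0],0],[[0.09,0,0],0],[[0.09,0,0],0]]}}

```text
time: 17.77
tool_pos: [0.4861, 0.1434, 0.1232]
tool_rot: [-3.142, 0.0, 1.613]
contact_force: [0.4, -0.9, -0.8]
opening: 0.0549
grip_force: 25.0
```

{"method": "step_arm", "body": {"motion": [[[0.03,0,0],0],[[0.06,0,0],0],[[0.06,0,0],0]]}}

```text
time: 18.15
tool_pos: [0.486, 0.147, 0.1233]
tool_rot: [3.142, 0.0, 1.613]
contact_force: [0.6, 0.5, -1.7]
opening: 0.0552
grip_force: 25.0
```

{"method": "step_arm", "body": {"motion": [[[0.03,0,0],0],[[0.06,0,0],0],[[0.06,0,0],0]]}}

```text
time: 18.52
tool_pos: [0.4858, 0.1506, 0.1232]
tool_rot: [3.142, 0.0, 1.613]
contact_force: [0.0, 0.5, -2.4]
opening: 0.0548
grip_force: 25.0
```

{"method": "step_arm", "body": {"motion": [[[0.02,0,0],0],[[0.035,0,0],0],[[0.035,0,0],0]]}}

```text
time: 18.9
tool_pos: [0.4857, 0.1526, 0.1233]
tool_rot: [3.141, 0.0, 1.613]
contact_force: [-0.3, 0.3, -1.3]
opening: 0.0547
grip_force: 25.0
```

{"method": "step_arm", "body": {"motion": [[[0.02,0,0],0],[[0.035,0,0],0],[[0.035,0,0],0]]}}

```text
time: 19.27
tool_pos: [0.4856, 0.1544, 0.1232]
tool_rot: [-3.141, 0.001, 1.613]
contact_force: [-0.4, -2.1, -1.4]
opening: 0.0547
grip_force: 25.0
```

{"method": "step_arm", "body": {"motion": [[[0,0,0],0],[[0,0,0],0],[[0,0,0],0],[[0,0,0],0]], "hand": 0}}

```text
time: 19.77
tool_pos: [0.4857, 0.1547, 0.1233]
tool_rot: [3.141, -0.0, 1.613]
contact_force: [0.6, -0.2, 0.4]
opening: 0.0892
grip_force: 0.0
```

{"method": "step_arm", "body": {"motion": [[[0,0,-0.6],0],[[0,0,-1.4],0],[[-0.5,0.05,-1.8],0],[[-1.5,0.14,-1.8],0.05],[[-2.5,0.23,-1.8],0.1],[[-3.5,0.33,-1.7],0.15],[[-4.5,0.42,-1.4],0.2],[[-5.5,0.52,-1.0],0.223],[[-6.3,0.59,-0.6],0.223],[[-6.493,0.611,-0.45],0.223]]}}

```text
time: 21.02
tool_pos: [0.5378, -0.2357, 0.1483]
tool_rot: [-3.139, -0.0, 1.386]
contact_force: [0.1, -0.0, -0.2]
opening: 0.0917
grip_force: 0.0
```

{"method": "step_arm", "body": {"motion": [[[0,0,0],0],[[0,0,0],0]]}}

```text
time: 21.28
tool_pos: [0.539, -0.2318, 0.1512]
tool_rot: [3.141, 0.0, 1.391]
contact_force: [-0.3, -0.2, 0.5]
opening: 0.0921
grip_force: 0.0
```

Run:
```python
from h import *
P=[]
for i in range(3):
    d=cam('side'); P.append(robot.observe()['tool_pos'])
c=cam('top');print(np.mean(P,0),robot.observe()['tool_rot'])
a=cv2.resize(d['pixels'][160:360,250:350,::-1],None,fx=3,fy=3,interpolation=2);b=cv2.resize(c['pixels'][190:290,140:240,::-1],None,fx=4,fy=4,interpolation=2)
b=cv2.copyMakeBorder(b,0,200,0,0,0)
cv2.imwrite('pics/c1.png',np.hstack([a,b]))
```

```text
[ 0.53909061 -0.23176113  0.15136708] [3.14033274e+00 4.86595502e-04 1.39137240e+00]
```

View pics/c1.png

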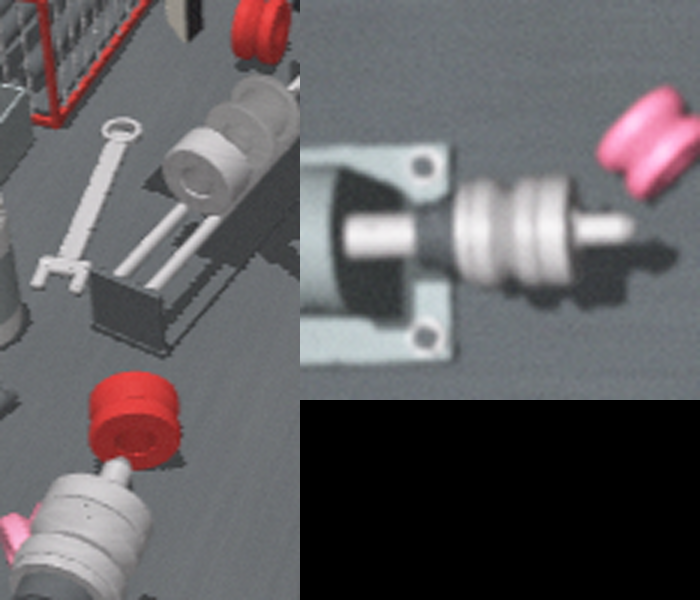

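{"method": "step_arm", "body": {"motion": [[[-0.03,0,0.5],0],[[-0.03,0,0.95],0],[[-0.03,0,1.2],0],[[-0.03,0,1.293],0],[[-0.03,0,1.293],0]]}}

```text
time: 22.1
tool_pos: [0.5386, -0.2348, 0.0731]
tool_rot: [3.141, 0.0, 1.39]
contact_force: [-0.6, -0.6, -1.1]
opening: 0.092
grip_force: 0.0
```

{"method": "step_arm", "body": {"motion": [[[0,0,0],0],[[0,0,0],0],[[0,0,0],0],[[0,0,0],0],[[0,0,0],0],[[0,0,0],0]], "hand": 255, "squeeze": 45}}

```text
time: 22.85
tool_pos: [0.5387, -0.235, 0.0729]
tool_rot: [3.141, 0.0, 1.39]
contact_force: [0.8, 0.1, -0.2]
opening: 0.0382
grip_force: 45.0
```

{"method": "step_arm", "body": {"motion": [[[0,0,-0.6],0],[[0,0,-1.4],0],[[0.5,-0.2,-1.5],0],[[1.4,-0.5,-1.5],0],[[2.3,-0.8,-1.5],-0.06],[[3.2,-1.1,-1.5],-0.13],[[4.0,-1.4,-1.4],-0.19],[[4.6,-1.6,-1.2],-0.223],[[4.983,-1.751,-0.95],-0.223],[[4.983,-1.751,-0.833],-0.223]]}}

```text
time: 24.1
tool_pos: [0.4878, 0.0796, 0.1218]
tool_rot: [-3.14, -0.0, 1.616]
contact_force: [0.4, -0.4, -1.4]
opening: 0.0391
grip_force: 45.0
```

{"method": "step_arm", "body": {"motion": [[[0,0,0],0],[[0,0,0],0],[[0,0,0],0]]}}

```text
time: 24.48
tool_pos: [0.4892, 0.0774, 0.1231]
tool_rot: [3.141, 0.0, 1.612]
contact_force: [0.0, -0.2, -1.2]
opening: 0.0389
grip_force: 45.0
```

{"method": "step_arm", "body": {"motion": [[[0.1,0,0],0],[[0.2,0,0],0],[[0.3,0,0],0],[[0.38,0,0],0],[[0.44,0,0],0],[[0.48,0,0],0],[[0.5,0,0],0],[[0.5,0,0],0]]}}

```text
time: 25.48
tool_pos: [0.4875, 0.1082, 0.1227]
tool_rot: [-3.142, 0.0, 1.613]
contact_force: [-0.3, -0.1, -0.9]
opening: 0.0391
grip_force: 45.0
```

{"method": "step_arm", "body": {"motion": [[[0.02,0,0],0],[[0.04,0,0],0],[[0.06,0,0],0],[[0.06,0,0],0]]}}

```text
time: 25.98
tool_pos: [0.4874, 0.1119, 0.1227]
tool_rot: [3.142, 0.0, 1.613]
contact_force: [-0.6, -0.7, -1.6]
opening: 0.0389
grip_force: 45.0
```

{"method": "step_arm", "body": {"motion": [[[0.02,0,0],0],[[0.04,0,0],0],[[0.06,0,0],0],[[0.06,0,0],0]]}}

```text
time: 26.48
tool_pos: [0.4872, 0.1155, 0.1227]
tool_rot: [3.142, 0.0, 1.613]
contact_force: [-0.3, -0.1, -1.5]
opening: 0.0391
grip_force: 45.0
```

{"method": "step_arm", "body": {"motion": [[[0.015,0,0],0],[[0.03,0,0],0],[[0.03,0,0],0]]}}

```text
time: 26.85
tool_pos: [0.4871, 0.1173, 0.1227]
tool_rot: [3.142, 0.0, 1.613]
contact_force: [-0.5, -0.4, -2.1]
opening: 0.0391
grip_force: 45.0
```

{"method": "step_arm", "body": {"motion": [[[0.015,0,0],0],[[0.03,0,0],0],[[0.03,0,0],0]]}}

```text
time: 27.22
tool_pos: [0.4871, 0.119, 0.1227]
tool_rot: [3.142, 0.0, 1.613]
contact_force: [-0.3, -0.2, -1.1]
opening: 0.0389
grip_force: 45.0
```

{"method": "step_arm", "body": {"motion": [[[0.015,0,0],0],[[0.03,0,0],0],[[0.03,0,0],0]]}}

```text
time: 27.6
tool_pos: [0.4873, 0.1208, 0.1228]
tool_rot: [3.141, 0.0, 1.613]
contact_force: [1.2, -0.2, -1.7]
opening: 0.039
grip_force: 45.0
```

{"method": "step_arm", "body": {"motion": [[[0.015,0,0],0],[[0.03,0,0],0],[[0.03,0,0],0]]}}

```text
time: 27.98
tool_pos: [0.4871, 0.1226, 0.1227]
tool_rot: [3.141, 0.0, 1.613]
contact_force: [1.9, -1.8, -1.2]
opening: 0.0391
grip_force: 45.0
```

{"method": "step_arm", "body": {"motion": [[[0.015,0.004,0],0],[[0.03,0.006,0],0],[[0.03,0.006,0],0]]}}

```text
time: 28.35
tool_pos: [0.4869, 0.1243, 0.1226]
tool_rot: [-3.141, 0.0, 1.613]
contact_force: [0.1, -3.3, -1.5]
opening: 0.0388
grip_force: 45.0
```

{"method": "step_arm", "body": {"motion": [[[0.015,0,0],0],[[0.03,0,0],0],[[0.03,0,0],0]]}}

```text
time: 28.72
tool_pos: [0.487, 0.1267, 0.1227]
tool_rot: [-3.141, -0.001, 1.613]
contact_force: [-0.8, -0.0, -0.8]
opening: 0.0393
grip_force: 45.0
```

{"method": "step_arm", "body": {"motion": [[[0.015,0,0],0],[[0.03,0,0],0],[[0.03,0,0],0]]}}

```text
time: 29.1
tool_pos: [0.487, 0.1282, 0.1227]
tool_rot: [3.142, -0.0, 1.613]
contact_force: [0.6, 0.2, -0.9]
opening: 0.039
grip_force: 45.0
```

{"method": "step_arm", "body": {"motion": [[[0.015,0,0],0],[[0.03,0,0],0],[[0.03,0,0],0]]}}

```text
time: 29.48
tool_pos: [0.487, 0.1298, 0.1227]
tool_rot: [3.142, 0.0, 1.613]
contact_force: [0.3, -2.1, -0.4]
opening: 0.0388
grip_force: 45.0
```

{"method": "step_arm", "body": {"motion": [[[0.015,0,0],0],[[0.02,0,0],0],[[0.02,0,0],0]]}}

```text
time: 29.85
tool_pos: [0.487, 0.1299, 0.1226]
tool_rot: [-3.141, 0.002, 1.613]
contact_force: [0.2, -8.3, -1.2]
opening: 0.0388
grip_force: 45.0
```

{"method": "step_arm", "body": {"motion": [[[0.015,0,0],0],[[0.02,0,0],0],[[0.02,0,0],0]]}}

```text
time: 30.22
tool_pos: [0.487, 0.1306, 0.1227]
tool_rot: [-3.141, 0.003, 1.613]
contact_force: [0.9, -9.9, 0.2]
opening: 0.039
grip_force: 45.0
```

{"method": "step_arm", "body": {"motion": [[[0.01,0,0],0],[[0.02,0,0],0],[[0.02,0,0],0]]}}

```text
time: 30.6
tool_pos: [0.487, 0.1317, 0.1227]
tool_rot: [-3.141, 0.003, 1.613]
contact_force: [1.3, -10.0, -0.2]
opening: 0.0388
grip_force: 45.0
```

{"method": "step_arm", "body": {"motion": [[[0.01,0,0],0],[[0.02,0,0],0],[[0.02,0,0],0]]}}

```text
time: 30.98
tool_pos: [0.4869, 0.1328, 0.1227]
tool_rot: [-3.141, 0.003, 1.613]
contact_force: [1.2, -11.3, -0.8]
opening: 0.0393
grip_force: 45.0
```

{"method": "step_arm", "body": {"motion": [[[0.01,0,0],0],[[0.015,0,0],0],[[0.015,0,0],0]]}}

```text
time: 31.35
tool_pos: [0.4869, 0.1336, 0.1227]
tool_rot: [-3.141, 0.003, 1.613]
contact_force: [1.2, -10.6, -0.8]
opening: 0.0391
grip_force: 45.0
```

{"method": "step_arm", "body": {"motion": [[[0.01,0,0],0],[[0.01,0,0],0],[[0.01,0,0],0]]}}

```text
time: 31.72
tool_pos: [0.4869, 0.1349, 0.1227]
tool_rot: [3.141, 0.002, 1.613]
contact_force: [1.2, -7.8, -1.7]
opening: 0.039
grip_force: 45.0
```

{"method": "step_arm", "body": {"motion": [[[0.01,0,0],0],[[0.01,0,0],0],[[0.01,0,0],0]]}}

```text
time: 32.1
tool_pos: [0.4869, 0.1352, 0.1227]
tool_rot: [-3.142, 0.003, 1.613]
contact_force: [0.6, -9.7, -0.2]
opening: 0.039
grip_force: 45.0
```

{"method": "step_arm", "body": {"motion": [[[-0.015,0,0],0],[[-0.03,0,0],0],[[-0.03,0,0],0]]}}

```text
time: 32.48
tool_pos: [0.4869, 0.1346, 0.1227]
tool_rot: [3.141, 0.001, 1.613]
contact_force: [0.8, -4.8, -1.9]
opening: 0.0392
grip_force: 45.0
```

{"method": "step_arm", "body": {"motion": [[[-0.015,0,0],0],[[-0.015,0,0],0]]}}

```text
time: 32.72
tool_pos: [0.4869, 0.1344, 0.1227]
tool_rot: [3.141, -0.001, 1.613]
contact_force: [1.9, 1.3, -2.0]
opening: 0.0386
grip_force: 45.0
```

{"method": "step_arm", "body": {"motion": [[[0,0,0],0],[[0,0,0],0],[[0,0,0],0],[[0,0,0],0],[[0,0,0],0]], "hand": 0}}

```text
time: 33.35
tool_pos: [0.4867, 0.1339, 0.1227]
tool_rot: [-3.141, 0.0, 1.613]
contact_force: [0.4, -0.4, -0.3]
opening: 0.0842
grip_force: 0.0
```

{"method": "step_arm", "body": {"motion": [[[0,0,-0.4],0],[[0,0,-1.0],0],[[0,0,-1.8],0],[[-0.8,0,-2.0],0],[[-1.8,0,-2.0],0],[[-2.8,0,-2.0],0],[[-3.8,0,-2.0],0],[[-3.8,0,-2.0],0]]}}

```text
time: 34.35
tool_pos: [0.4963, -0.0976, 0.2425]
tool_rot: [-3.142, 0.001, 1.607]
contact_force: [-0.7, 0.9, 0.0]
opening: 0.0919
grip_force: 0.0
```

Run:
```python
from h import *
s=robot.observe();print(s['time'],s['tool_pos'],s['contact_force'],s['opening'])
c=cam('top'); g=cv2.GaussianBlur(c['pixels'],(3,3),0).astype(np.float32).mean(2)
# profile along the top generatrix, z=.150 (just under rim tops)
for y in np.arange(.095,.21,.003):
    u,v=proj(c,[.4924-.0422*y,y,.150]); col=g[int(v)-18:int(v)+22,int(round(u))]; m=np.where(col>150)[0]
    print('%.3f:%d/%d'%(y,g[int(round(v)),int(round(u))],len(m)),end=' ')
```

```text
34.35 [ 0.49627012 -0.0975813   0.24251485] [-0.69260845  0.89693709  0.02638635] 0.09187576861674197
0.095:67/2 0.098:72/3 0.101:78/5 0.104:78/6 0.107:83/8 0.110:88/8 0.113:160/32 0.116:217/32 0.119:248/30 0.122:248/30 0.125:249/23 0.128:249/23 0.131:250/23 0.134:251/22 0.137:251/19 0.140:251/19 0.143:251/19 0.146:244/18 0.149:239/20 0.152:239/26 0.155:246/26 0.158:236/24 0.161:236/24 0.164:245/24 0.167:245/24 0.170:235/24 0.173:226/24 0.176:235/25 0.179:237/24 0.182:216/20 0.185:200/18 0.188:188/17 0.191:188/18 0.194:203/23 0.197:221/24 0.200:239/24 0.203:238/23 0.206:232/22 0.209:234/21
```

The image profile puts the cap centre at about 0.135 and the roller groove at about 0.188. That is 53 mm apart, which matches the snapped-on stack.

```bash
python3 -c "
from cell import robot
print(robot.hand_in())"
```

```text
the job is handed in; nothing more can be done
None
```

I fitted the roller, then the spacer, and snapped the end cap on: the push peaked near 11 N, and the cap held when I pulled back lightly. The arm is clear and the job is handed in at about 34 s, but hand-in gave no verdict.

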